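# Set the pinch-roller tension on the duplicator

### The job

Wind the pinch-roller tension wheel clockwise by its crank grip, through the slack, until it feels firm: about 12 newtons of push at the grip, and do not overstrain the spring. Then let go and swing the lock lever all the way over, away from the robot, leaving the teacup, the disk caddy and the gauge where they are.

Things in the scene. Friction and masses are not known exactly. Their poses are not given: they have to be found in the camera images.
- unit: Fixed grey pinch-roller unit on the tile shelf: a deck 200 x 340 x 16 mm (x, y, z) carrying a 100 x 100 mm aluminium gear housing (top 58 mm above the shelf) with the tension wheel on it, and on its +y end a lock lever. A small black roller (top 50 mm) stands beside the housing. Origin: centre of the deck's underside, on the shelf; x points away from the robot (yaw up to 0.4 rad either way), y towards the lever, z up.
- wheel_axis (a point): Point on the vertical axis of the tension wheel, level with the top of its hub, 80 mm above the shelf; on the unit at (0, -70 mm). The wheel is a dark spoked wheel of 120 mm diameter, rim top 78 mm above the shelf.
- crank_grip (a point): Centre of the upright black crank grip on the wheel's rim: a cylinder of 18 mm diameter and 45 mm height, from 80 to 125 mm above the shelf, 50 mm from the wheel axis. It spins freely on its own pin, so the hand need not turn with it. It is carried clockwise seen from above when the wheel is wound.
- wheel (a joint): Angle of the tension wheel in rad, growing clockwise seen from above (tightening); starts between 0 and 1.6. First comes slack (about 1.6 N at the crank grip) of unknown length, 1 to 4 rad; then the spring pack is met, the push jumps to 8 N within 2 mm of travel at the grip and climbs about 2 N for each further 100 mrad (5 mm of travel). Stay slow: the right setting is 13 mm of travel wide.
- pack (a joint): Compression in m of the stiff spring pack hidden in the housing, far finer than the noise of its reading: set it by feel. 0 in the slack; right from 0.00002 to 0.00018; overstrained above 0.00025. Push needed along the circle at the crank grip: 8.3 N when the pack is met, 9 N at 0.02 mm, 12 N at 0.1 mm, 14.5 N at 0.18 mm, 16.5 N at 0.25 mm. Self-holding: a right setting stays when let go.
- lock_tip (a point): Centre of the steel ball (26 mm diameter) at the end of the lock lever, on a 10 mm rod, 80 mm from the lever's hinge. The hinge lies along the unit's y at (0, 100 mm), 38 mm above the shelf. The ball is 108 mm above the shelf at both ends of the swing (28 deg either side of upright), 118 mm upright; moving over takes under 2 N.
- lock (a joint): Angle of the lock lever in rad: 0 leaning towards the robot (unlocked), 1.0 fully over away from the robot (locked). Starts between 0 and 0.15; it stays where it is left; 0.85 or more counts as locked.
- teacup: Bystander: loose white ceramic cup with a handle, 84 mm across the mouth, 65 mm high; origin at the centre of its underside.
- caddy: Bystander: loose open plastic disk caddy with dividers, 110 x 130 x 45 mm; origin at the centre of its underside.
- gauge: Bystander: loose metal alignment gauge, base 50 x 50 mm, 70 mm high; origin at the centre of its underside.

How it is judged (in metres and radians):
On the way, in this order (a step that is already met when the one before it is completed fails the run):
1. the spring pack is compressed to its firm setting, 0.02 to 0.18 mm (value of joint pack between 2e-05 and 0.00018 m), for 0.2 s.
2. the lock lever is swung over, with the tension still set (all of step 1 and value of joint lock above 0.85 rad), for 0.2 s.
At the end, for the whole second after the job is handed in: The spring pack stands compressed by 0.02 to 0.18 mm (9 to 14.5 N at the crank grip), the lock lever is over at 0.85 rad or more, and teacup, caddy and gauge are within 20 mm of where they began (all of step 2 and distance of each of teacup, caddy, gauge from where it was at the start of the episode below 0.02 m); the robot touches nothing.
It fails at once if the spring pack is overstrained (compressed beyond 0.25 mm) (value of joint pack above 0.00025 m).
It fails at once if a bystander (teacup, caddy, gauge) is pushed more than 20 mm (distance of any of teacup, caddy, gauge from where it was at the start of the episode above 0.02 m).
It also fails if it takes over 67 s, if anything falls off the work surface, if the arm or the gripper's body presses on something with over 40 N, if the wrist force passes 120 N, or if a joint passes its speed limit or range.

### The arm

A 6-joint arm with a two-finger parallel gripper is mounted at the origin on the work surface. World frame = base frame: x ahead of the robot, y to its left, z up, the work surface at z = 0. Lengths are in mm, angles in rad, forces in N, time in s.
With the tool pointing down it reaches from about 275 to 1000 mm from the base axis. Payload 8.4 kg.
Tool frame: the origin (TCP) lies midway between the tips of the shut fingers; the grasp point (between the pads) lies 19 mm behind it; x points along the fingers, z is the direction in which the jaws open and shut, and the axes are right-handed (so a half turn about x gives the same grasp; the last joint's range is limited). The gripper opens to 85 mm and grips with 20 to 120 N. Pads are 22 mm wide; open, the fingers measure 114 mm over their backs; the gripper's body (76 mm by 85 mm) begins 54 mm behind the grasp point. The pads swing forward as they close: fully open they stand 13 mm farther back than shut.
Start: joints at [1.204, 0.353, 1.633, -0, 1.155, -0.002], TCP at [222.975, 583.875, 231.281] pointing down, gripper open.
Joint ranges: [-2.63, 2.63], [-0.92, 2.1], [0.06, 2.66], [-1.3, 4.44], [0, 2.69], [-3.02, 3.02]. Speed limits (rad/s): [2.22, 2.22, 2.79, 3.14, 3.14, 3.14].

### API

Orientations are given as a rotation vector (axis times angle).
In Python, from cell import move_pose, move_linear, move_joints, gripper_to, dwell, inverse_kinematics, sense, read_camera, IKError, job_done gives the robot as it stands. Calls block until the motion is done:
- move_pose(position, orientation): joint-space move of the TCP to a pose.
- move_linear(position, orientation=None, velocity=150, until_force=None): straight line of the TCP; orientation=None keeps the orientation; velocity is the mean speed in mm/s. With until_force (N) it stops when the force on the tool has changed by that much, and returns True; else False.
- move_joints(angles): joint-space move.
- gripper_to(opening): opening from 0.0 (shut) to 1.0 (fully open); the grip force is fixed at half the most; returns when the fingers have stopped.
- dwell(seconds).
- inverse_kinematics(position, orientation): joint angles nearest the present ones, or None.
- sense(): the state.
- read_camera(name): name is "side" or "top" or "wrist"; returns a dict with "image" (420x560x3 uint8, blue, green, red), "fov_y" (degrees; the focal length in pixels is half the picture's height over the tangent of half this angle, whatever the lens; pixels are square), "cx", "cy" (the principal point, pixels), "eye" and "attitude" of the camera in the world. Camera axes: x right, y up, looking along -z (the intrinsics and any distortion apply to the point x, -y, -z); pixel columns grow to the right and rows downward; lengths in mm; the calibration is good to about 2 mm. The wrist camera is an equidistant fisheye: a pixel r from the principal point sees the ray r / f radians off the axis. A picture is of the moment at which its call begins. There is no depth.
A pose or a line that the arm cannot do raises IKError and nothing moves.
- job_done(): hands the job in, once; it reports no verdict.
The state is a dict: "time_s": time; "joint_positions": joint angles; "qd": joint speeds; "effort": joint torques, N m; "tool_pos": TCP position; "orientation": TCP orientation; "contact_force": force on the tool from outside, world axes, zero at the start; "torque": the same for the moment, N m; "finger_gap": opening from 0.0 (shut) to 1.0 (fully open).
Only numpy, scipy, OpenCV 4.12 (cv2) and the standard library are available. Lean on these libraries where they do the work, as an engineer would, in place of code of your own. Each camera call takes 0.05 s, during which the arm holds its last target.

## Working session

There is one attempt and no reset: what is moved stays moved. The work goes in short steps, each a Python script; the robot and the scene stay as the last script left them, time stands still between calls to the robot, and variables do not carry over. Pictures are saved under pics/ and viewed, and the job is handed in when it is done.

```bash
ls; mkdir -p pics; python3 - <<'E'
from cell import *
import cv2
s=sense();print(s)
for n in("side","top","wrist"):
    c=read_camera(n);cv2.imwrite(f"pics/{n}0.png",c["image"]);c.pop("image");print(n,c)
E
```

```text
pics
{'time_s': 0.0, 'joint_positions': array([ 1.20361378e+00,  3.53643362e-01,  1.63413784e+00,  1.21225506e-05,
        1.15517432e+00, -2.42660279e-03]), 'qd': array([ 1.39798770e-03, -9.34677364e-05, -1.03076818e-04, -1.14973092e-03,
        1.42625348e-03, -1.67796101e-03]), 'effort': array([ 9.31478389e-04, -6.05240035e+01, -3.42070663e+01,  2.46232676e-04,
        9.28181049e-03, -1.42132501e-05]), 'tool_pos': array([222.79433116, 583.43919939, 230.56307337]), 'orientation': array([-0.93722648,  1.3611289 ,  0.93596962]), 'contact_force': array([0.08712074, 0.64534827, 1.03976426]), 'torque': array([0.00527947, 0.00205043, 0.0369024 ]), 'finger_gap': 0.9996232466392421}
side {'fov_y': 57.957066449939504, 'cx': 285.41473066512333, 'cy': 213.03302087056468, 'eye': array([ 308.30774184, -649.59758214,  767.46199621]), 'attitude': array([ 0.78148769, -0.11773496, -0.31116948])}
top {'fov_y': 51.12711312295926, 'cx': 275.58384552540383, 'cy': 207.93051436501187, 'eye': array([2.65898836e+02, 5.46692080e-01, 1.24827518e+03]), 'attitude': array([ 0.18178268, -0.19219197, -1.61790167])}
wrist {'fov_y': 65.70646984690485, 'cx': 278.5914628924721, 'cy': 210.48475562762007, 'eye': array([144.87661619, 613.29534904, 372.77464223]), 'attitude': array([-0.2873061 , -0.19699081,  1.19449183])}
```

View pics/side0.png

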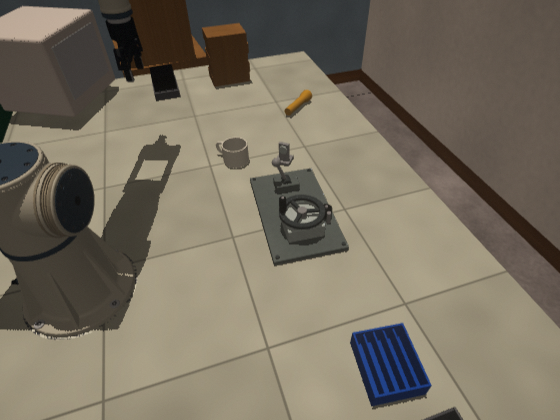

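View pics/top0.png

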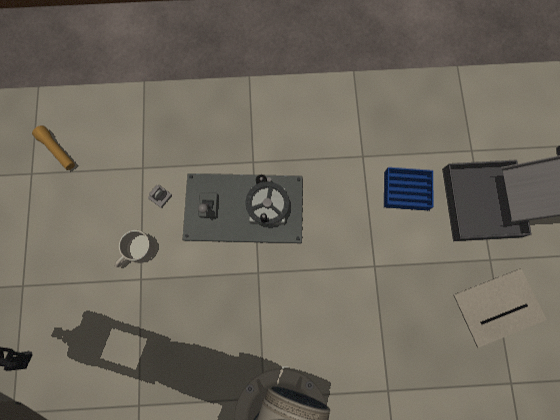

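View pics/wrist0.png

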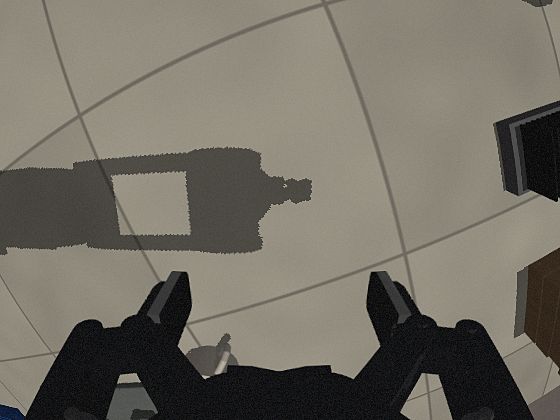

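The side view shows the wheel near (303,210), the lever near (285,165) and the cup near (235,152). The top view shows the wheel near (268,203), the lever near (208,205), the cup near (137,246), the gauge near (160,196) and the caddy near (408,188). I'll enlarge the unit.

```bash
python3 - <<'E'
import cv2,numpy as np
a=cv2.imread("pics/side0.png")[130:270,215:365];b=cv2.imread("pics/top0.png")[160:260,110:320]
cv2.imwrite("pics/side0z.png",cv2.resize(a,None,fx=4,fy=4,interpolation=cv2.INTER_CUBIC))
b=cv2.resize(b,None,fx=3.8,fy=3.8,interpolation=cv2.INTER_CUBIC)
cv2.imwrite("pics/top0z.png",np.clip(b*1.6,0,255))
E
```

```text
[ WARN:0@0.079] global loadsave.cpp:1063 imwrite_ Unsupported depth image for selected encoder is fallbacked to CV_8U.
```

View pics/side0z.png

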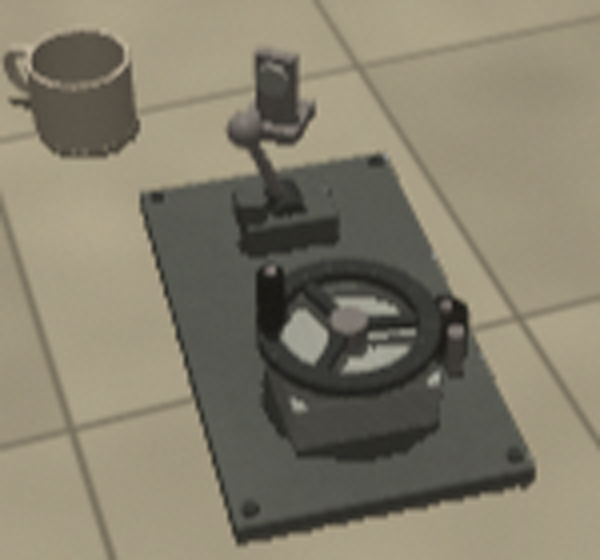

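View pics/top0z.png

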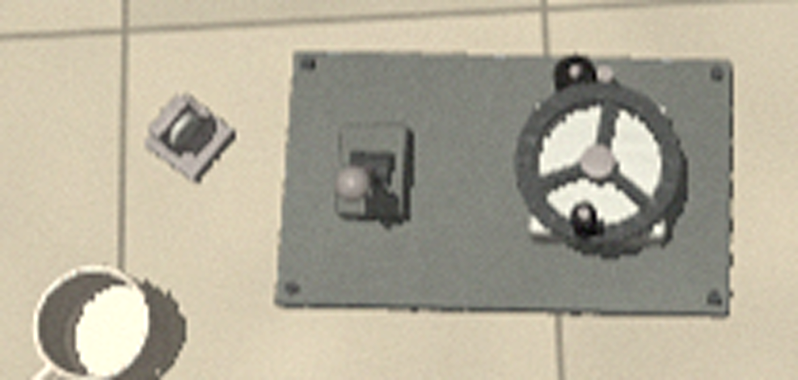

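The side zoom shows the grip at (270,270), standing upright on the robot side of the wheel. In the top zoom it is at (586,212), the hub is at (597,160) and the ball is at (352,182). The other black post at (575,72) is the roller.

```bash
cat > h.py <<'E'
import numpy as np,cv2
from scipy.spatial.transform import Rotation as R
from scipy.optimize import least_squares
CAM={'side':dict(fov_y=57.957066449939504,cx=285.41473066512333,cy=213.03302087056468,eye=[308.30774184,-649.59758214,767.46199621],attitude=[0.78148769,-0.11773496,-0.31116948]),
'top':dict(fov_y=51.12711312295926,cx=275.58384552540383,cy=207.93051436501187,eye=[265.898836,.546692080,1248.27518],attitude=[0.18178268,-0.19219197,-1.61790167])}
def proj(c,P):
    c=CAM[c] if isinstance(c,str) else c
    q=R.from_rotvec(c['attitude']).inv().apply(np.atleast_2d(P)-np.array(c['eye']))
    f=210/np.tan(np.radians(c['fov_y']/2))
    return np.c_[c['cx']+f*q[:,0]/-q[:,2],c['cy']+f*q[:,1]/q[:,2]]
def unit(p,L):
    c,s=np.cos(p[2]),np.sin(p[2]);L=np.atleast_2d(L)
    return np.c_[p[0]+c*L[:,0]-s*L[:,1],p[1]+s*L[:,0]+c*L[:,1],L[:,2]+(p[3] if len(p)>3 else 0)]
def tri(a,b):
    r=least_squares(lambda P:np.r_[(proj('side',P)-a).ravel(),(proj('top',P)-b).ravel()],[500,50,80])
    return r.x,np.abs(r.fun).max()
E
python3 - <<'E'
from h import *
S=lambda u,v:np.array([215+u/4-.4,130+v/4-.4]);T=lambda u,v:np.array([110+u/3.8-.4,160+v/3.8-.4])
L=[[100,170,16],[100,-170,16],[-100,-170,16],[-100,170,16],[0,-70,80]]
t=np.array([T(296,53),T(732,62),T(727,315),T(277,305),T(597,160)])
s=np.array([S(385,155),S(533,475),S(237,532),S(143,195),S(350,320)])
for n in (3,4):
    fn=lambda p:np.r_[(proj('top',unit(p,L))-t).ravel(),(proj('side',unit(p,L))-s).ravel()]
    r=least_squares(fn,[500,50,0,0][:n]);print(r.x,r.fun.round(1))
p=r.x
for n,a,b in (('hub',S(350,320),T(597,160)),('griptop',S(270,270),T(586,212)),('ball',S(243,127),T(352,182))):
    P,e=tri(a,b);c,q=np.cos(p[2]),np.sin(p[2]);d=P[:2]-p[:2]
    print(n,P.round(1),e.round(2),'unit',c*d[0]+q*d[1],-q*d[0]+c*d[1])
E
```

```text
[ 5.70230461e+02  7.53437003e+01 -8.18381287e-02] [ 0.2 -1.   0.9 -0.5  1.4  0.3  0.  -0.2  1.   0.4  0.1 -1.1  1.  -1.7
 -0.9 -0.6 -1.2 -1.  -0.7 -0.3]
[ 5.72006593e+02  7.79597957e+01 -8.16447134e-02 -7.26451819e+00] [-0.3 -0.8 -0.2 -0.3  0.3  0.1 -0.4 -0.3  0.1  0.5  0.3  0.1  0.9 -0.8
 -0.4  0.2 -0.7  0.2 -0.5  0.9]
hub [567.3   8.3  75.5] 0.11 unit 1.021850462028465 -69.81868448714437
griptop [516.9  17.4 127.2] 0.13 unit -49.95653528891216 -64.80316973636
ball [550.4 180.1 113.6] 0.19 unit -29.907910306685473 100.02902352977684
```

The fit agrees with the given dimensions. Hub offset is (1,-70), grip radius is 50 and ball y is 100, with heights within about 5 mm. Next I'll check reachability around the circle and choose the jaw orientation.

```bash
cat >> h.py <<'E'
def down(psi): # fingers down, jaw (tool z) along horizontal angle psi
    x=np.array([0,0,-1.]);z=np.array([np.cos(psi),np.sin(psi),0]);y=np.cross(z,x)
    return R.from_matrix(np.c_[x,y,z]).as_rotvec()
C=np.array([566.8,7.5])
E
python3 - <<'E'
from h import *
from cell import *
s=sense();print(R.from_rotvec(s['orientation']).as_matrix().round(2))
for psi in (np.pi/2,-np.pi/2,0.0):
    for th in np.arange(np.pi,-2.6,-.9):
        q=inverse_kinematics([C[0]+50*np.cos(th),C[1]+50*np.sin(th),92],down(psi)); print(round(psi,1),round(th,1),None if q is None else np.round(q,2))
for a in ([550,180,180],[480,180,110],[640,173,110]):print(inverse_kinematics(a,down(np.pi/2)))
E
```

```text
[[-0.   -0.93  0.36]
 [-0.    0.36  0.93]
 [-1.    0.   -0.  ]]
1.6 3.1 [ 0.01  0.37  1.98  0.    0.79 -1.56]
1.6 2.2 [ 0.08  0.4   1.93  0.    0.81 -1.49]
1.6 1.3 [ 0.09  0.45  1.84  0.    0.85 -1.48]
1.6 0.4 [ 0.04  0.49  1.77  0.    0.88 -1.53]
1.6 -0.5 [-0.03  0.49  1.77  0.    0.88 -1.6 ]
1.6 -1.4 [-0.07  0.45  1.84  0.    0.85 -1.64]
1.6 -2.3 [-0.06  0.4   1.94  0.    0.81 -1.63]
-1.6 3.1 [ 0.01  0.37  1.98 -0.    0.79  1.58]
-1.6 2.2 [ 0.08  0.4   1.93 -0.    0.81  1.65]
-1.6 1.3 [ 0.09  0.45  1.84 -0.    0.85  1.67]
-1.6 0.4 [ 0.04  0.49  1.77 -0.    0.88  1.62]
-1.6 -0.5 [-0.03  0.49  1.77 -0.    0.88  1.54]
-1.6 -1.4 [-0.07  0.45  1.84 -0.    0.85  1.5 ]
-1.6 -2.3 [-0.06  0.4   1.94 -0.    0.81  1.51]
0.0 3.1 [ 0.01  0.37  1.98 -0.    0.79  0.01]
0.0 2.2 [ 0.08  0.4   1.93 -0.    0.81  0.08]
0.0 1.3 [ 0.09  0.45  1.84 -0.    0.85  0.09]
0.0 0.4 [ 0.04  0.49  1.77 -0.    0.88  0.04]
0.0 -0.5 [-0.03  0.49  1.77 -0.    0.88 -0.03]
0.0 -1.4 [-0.07  0.45  1.84 -0.    0.85 -0.07]
0.0 -2.3 [-0.06  0.4   1.94 -0.    0.81 -0.06]
[ 0.31369413  0.33613404  1.78305227  0.          1.02240635 -1.25710219]
[ 0.35584464  0.3374071   1.97605763  0.          0.82812792 -1.21495169]
[ 0.26174053  0.5359552   1.64114449  0.          0.96449296 -1.3090558 ]
```

```bash
python3 - <<'E'
from h import *
from cell import *
o=down(np.pi/2)
move_pose([517,17,210],o)
print('hit',move_linear([517,17,92],velocity=130,until_force=8))
for n in("side","wrist"):
    c=read_camera(n);cv2.imwrite(f"pics/{n}1.png",c["image"])
s=sense();print(s['time_s'],s['tool_pos'],s['contact_force'],s['finger_gap'])
a=cv2.imread("pics/side1.png")[100:270,200:380];cv2.imwrite("pics/side1z.png",cv2.resize(a,None,fx=3.5,fy=3.5,interpolation=cv2.INTER_CUBIC))
E
```

```text
hit False
3.5917 [517.6571258   17.02930989  92.84143185] [-0.5295568  -0.75340795  0.45185164] 1.0002758056069747
```

View pics/side1z.png

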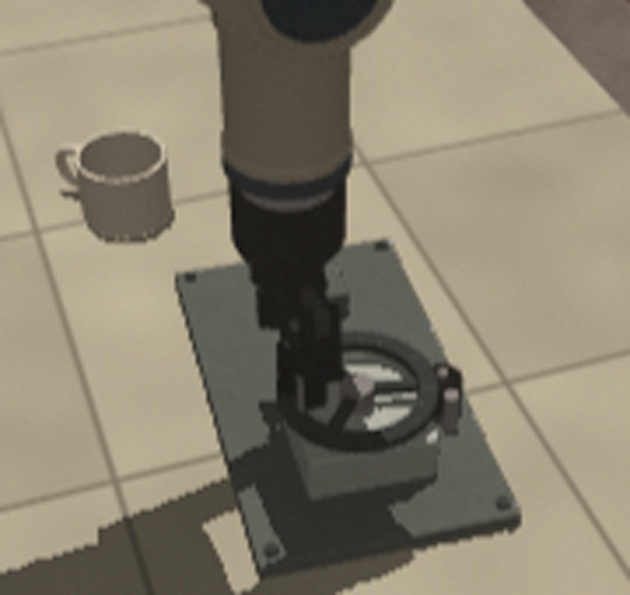

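View pics/wrist1.png

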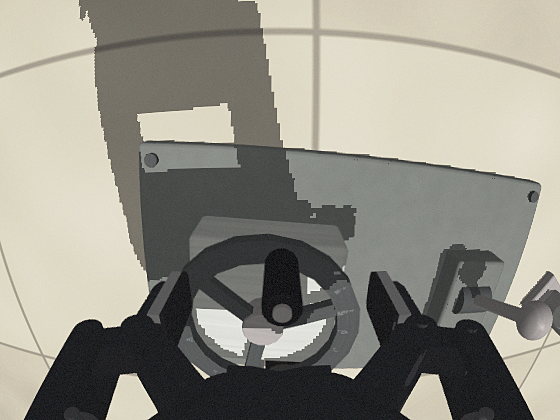

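The wrist view shows the grip (cap near 282,313) centred between the pads (about 180 and 375). Next I'll close the jaws and take a few steps through the slack.

```bash
cat >> h.py <<'E'
def favg(n=8):
    from cell import sense,dwell
    F=[];P=[]
    for _ in range(n):
        s=sense();F.append(s['contact_force']);P.append(s['tool_pos']);dwell(0.01)
    return np.mean(F,0),np.mean(P,0),np.std(F,0),s['time_s']
E
python3 - <<'E'
from h import *
from cell import *
import json
b=favg();print('bias',b[0].round(2),b[2].round(2))
gripper_to(0.0)
F,p,sd,t=favg();print('gripped',sense()['finger_gap'],F.round(2),p.round(2),t)
th=np.arctan2(*(p[:2]-C)[::-1]);off=np.zeros(2);print('th',th,np.hypot(*(p[:2]-C)))
for i in range(5):
    th-=0.12
    u=np.array([np.cos(th),np.sin(th)]);tn=np.array([u[1],-u[0]])
    move_linear([*(C+50*u),92],velocity=25)
    F,p,sd,t=favg(5);F=F-b[0]
    print(round(t,2),round(th,3),'tan',round(-F[:2]@tn,2),'rad',round(F[:2]@u,2),'z',round(F[2],2),p.round(1),(p[:2]-C-50*u).round(2),sd.round(2))
json.dump(dict(th=th,b=b[0].tolist()),open('st.json','w'))
E
```

```text
bias [-0.18 -0.46  0.09] [0.38 0.79 0.34]
gripped 0.19100408387763776 [-1.1   0.07  3.5 ] [516.99  17.    92.15] 4.35
th 2.953107924786118 50.71018215869711
4.78 2.833 tan -0.71 rad 3.91 z 6.09 [518.7  23.   92.1] [-0.47  0.33] [0.72 0.76 0.44]
5.22 2.713 tan -1.05 rad 3.5 z 5.66 [521.   28.7  92.1] [-0.33  0.39] [0.3  0.38 0.39]
5.65 2.593 tan -1.41 rad 3.03 z 5.16 [524.   34.   92.1] [-0.18  0.43] [0.76 0.39 0.25]
6.08 2.473 tan -1.04 rad 3.38 z 4.84 [527.6  38.9  92.1] [0.01 0.42] [0.55 0.4  0.39]
6.52 2.353 tan -1.26 rad 2.93 z 4.48 [531.7  43.3  92.1] [0.15 0.36] [0.27 0.52 0.64]
```

```bash
python3 - <<'E'
from h import *
from cell import *
import json
st=json.load(open('st.json'));th=st['th'];b=np.array(st['b'])
for i in range(34):
    th-=0.12
    u=np.array([np.cos(th),np.sin(th)]);tn=np.array([u[1],-u[0]])
    hit=move_linear([*(C+50*u),92],velocity=25,until_force=5)
    F,p,sd,t=favg(4);F=F-b
    d=p[:2]-C;tan=-F[:2]@tn
    print(round(t,2),round(th,3),'act',round(np.arctan2(d[1],d[0]),3),round(np.hypot(*d),2),'tan',round(tan,2),'rad',round(F[:2]@u,2),'z',round(F[2],2),hit)
    if hit or tan>3.5: break
json.dump(dict(th=th,b=b.tolist()),open('st.json','w'))
E
```

```text
6.94 2.233 act 2.227 50.04 tan -1.31 rad 3.01 z 4.95 False
7.37 2.113 act 2.106 49.94 tan -0.74 rad 2.47 z 4.5 False
7.79 1.993 act 1.986 49.84 tan -1.31 rad 1.74 z 4.48 False
8.22 1.873 act 1.867 49.75 tan -0.52 rad 0.37 z 4.89 False
8.64 1.753 act 1.747 49.68 tan -0.78 rad -0.27 z 4.68 False
9.07 1.633 act 1.627 49.59 tan -0.42 rad -1.23 z 5.13 False
9.49 1.513 act 1.507 49.51 tan -0.42 rad -1.43 z 5.71 False
9.92 1.393 act 1.388 49.43 tan -0.73 rad -1.77 z 5.6 False
10.34 1.273 act 1.268 49.37 tan 0.04 rad -2.46 z 5.72 False
10.77 1.153 act 1.148 49.3 tan -0.53 rad -2.6 z 6.02 False
11.19 1.033 act 1.029 49.27 tan -0.39 rad -3.06 z 6.98 False
11.62 0.913 act 0.908 49.2 tan -0.26 rad -3.16 z 6.77 False
12.04 0.793 act 0.788 49.19 tan -0.11 rad -3.09 z 7.06 False
12.47 0.673 act 0.668 49.17 tan 0.19 rad -3.13 z 7.61 False
12.89 0.553 act 0.548 49.16 tan -0.65 rad -3.82 z 7.93 False
13.32 0.433 act 0.427 49.17 tan -0.31 rad -3.69 z 7.82 False
13.74 0.313 act 0.315 49.14 tan 1.73 rad -2.68 z 7.64 False
13.98 0.193 act 0.292 49.0 tan 4.29 rad -0.88 z 5.4 True
```

The pack is met at an angle of about 0.3 rad. From here I'll use small slow steps and compare force with angle.

```bash
python3 - <<'E'
from h import *
from cell import *
import json
st=json.load(open('st.json'));b=np.array(st['b'])
def rd(th,n=12):
    F,p,sd,t=favg(n);F=F-b;d=p[:2]-C
    a=np.arctan2(d[1],d[0]);u=np.array([np.cos(a),np.sin(a)]);tn=np.array([u[1],-u[0]])
    print(round(t,2),'cmd',round(th,3),'act',round(a,4),round(np.hypot(*d),2),'tan',round(-F[:2]@tn,2),'rad',round(F[:2]@u,2),'z',round(F[2],2));return -F[:2]@tn
rd(.29)
th=.29
while th>.2:
    th-=0.02
    u=np.array([np.cos(th),np.sin(th)])
    move_linear([*(C+50*u),92],velocity=6)
    rd(th,3)
    if rd(th)>8: break
json.dump(dict(th=th,b=b.tolist()),open('st.json','w'))
E
```

```text
14.08 cmd 0.29 act 0.2946 49.01 tan 3.55 rad -0.32 z 5.58
14.47 cmd 0.27 act 0.2898 49.1 tan 6.15 rad -2.89 z 8.82
14.57 cmd 0.27 act 0.2898 49.1 tan 6.13 rad -2.78 z 8.53
14.92 cmd 0.25 act 0.2754 49.1 tan 7.51 rad -3.09 z 9.17
15.02 cmd 0.25 act 0.2753 49.1 tan 7.49 rad -2.69 z 8.72
15.36 cmd 0.23 act 0.2589 49.08 tan 8.91 rad -2.89 z 8.86
15.46 cmd 0.23 act 0.2591 49.08 tan 8.37 rad -2.54 z 8.45
```

```bash
python3 - <<'E'
from h import *
from cell import *
import json
st=json.load(open('st.json'));b=np.array(st['b'])
def rd(th,n=12):
    F,p,sd,t=favg(n);F=F-b;d=p[:2]-C
    a=np.arctan2(d[1],d[0]);u=np.array([np.cos(a),np.sin(a)]);tn=np.array([u[1],-u[0]])
    print(round(t,2),'cmd',round(th,3),'act',round(a,4),round(np.hypot(*d),2),'tan',round(-F[:2]@tn,2),'rad',round(F[:2]@u,2),'z',round(F[2],2));return -F[:2]@tn
th=st['th']
for i in range(4):
    th-=0.02
    u=np.array([np.cos(th),np.sin(th)])
    move_linear([*(C+50*u),92],velocity=6)
    if rd(th,20)>10.8: break
json.dump(dict(th=th,b=b.tolist()),open('st.json','w'))
E
```

```text
15.94 cmd 0.21 act 0.241 49.08 tan 9.22 rad -2.83 z 8.71
16.43 cmd 0.19 act 0.2228 49.08 tan 9.83 rad -2.53 z 8.41
16.91 cmd 0.17 act 0.2044 49.08 tan 10.1 rad -2.56 z 8.53
17.39 cmd 0.15 act 0.1863 49.08 tan 10.49 rad -2.71 z 8.39
```

```bash
python3 - <<'E'
from h import *
from cell import *
import json
st=json.load(open('st.json'));b=np.array(st['b'])
def rd(th,n=12):
    F,p,sd,t=favg(n);F=F-b;d=p[:2]-C
    a=np.arctan2(d[1],d[0]);u=np.array([np.cos(a),np.sin(a)]);tn=np.array([u[1],-u[0]])
    print(round(t,2),'cmd',round(th,3),'act',round(a,4),round(np.hypot(*d),2),'tan',round(-F[:2]@tn,2),'rad',round(F[:2]@u,2),'z',round(F[2],2));return -F[:2]@tn
th=st['th']
for i in range(3):
    th-=0.02
    u=np.array([np.cos(th),np.sin(th)])
    move_linear([*(C+50*u),92],velocity=6)
    if rd(th,20)>11.5: break
dwell(0.3)
# unload the arm backwards by its lag before letting go
s=sense();p=s['tool_pos'];
a0=th
for back in (.02,):
    th+=back
    u=np.array([np.cos(th),np.sin(th)]);move_linear([*(C+50*u),92],velocity=10);rd(th)
gripper_to(1.0);rd(th)
c=read_camera("wrist");cv2.imwrite("pics/wrist2.png",c["image"])
p=sense()['tool_pos'];move_linear([p[0],p[1],200],velocity=150)
F=favg(12);print(F[0],F[3])
for n in("side","top"):
    c=read_camera(n);cv2.imwrite(f"pics/{n}2.png",c["image"])
a=cv2.imread("pics/side2.png")[130:270,215:365];cv2.imwrite("pics/side2z.png",cv2.resize(a,None,fx=4,fy=4,interpolation=cv2.INTER_CUBIC))
E
```

```text
17.88 cmd 0.13 act 0.1683 49.08 tan 11.19 rad -2.54 z 8.41
18.36 cmd 0.11 act 0.1502 49.08 tan 11.9 rad -2.68 z 8.02
19.01 cmd 0.13 act 0.1617 49.1 tan 9.49 rad -2.87 z 8.15
19.78 cmd 0.13 act 0.1287 49.99 tan 0.26 rad 0.31 z -0.14
[-0.27605605  0.05308673 -0.35041338] 20.8
```

View pics/side2z.png

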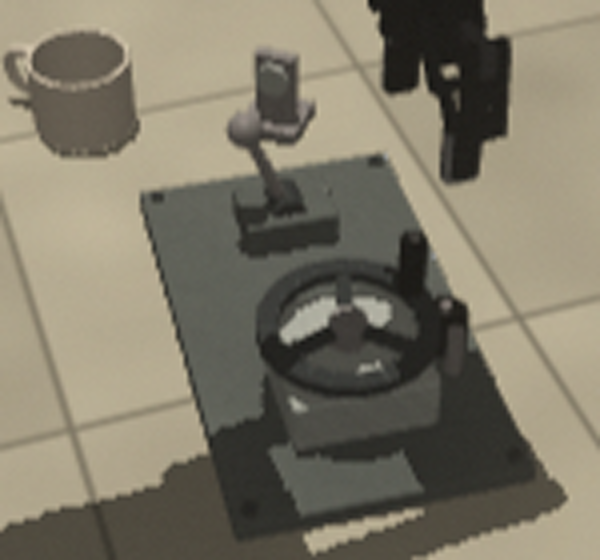

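View pics/wrist2.png

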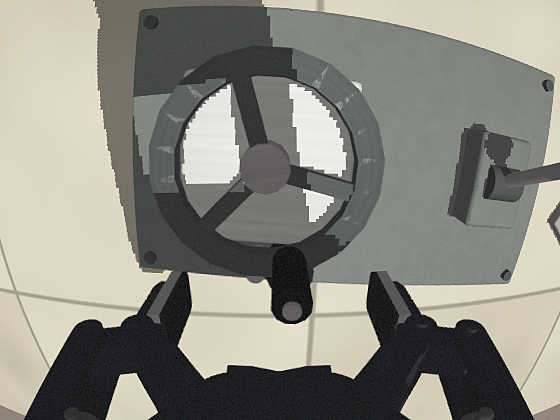

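After release the force reads about 0.3 N, so the 11.9 N reading was unbiased. I'll check the grip's angle in the images, then find the ball.

```bash
python3 - <<'E'
import cv2,numpy as np
b=cv2.imread("pics/top2.png")[160:260,110:320]
b=cv2.resize(b,None,fx=3.8,fy=3.8,interpolation=cv2.INTER_CUBIC)
cv2.imwrite("pics/top2z.png",np.clip(b*1.6,0,255).astype(np.uint8))
from h import *
for a in (.11,.15,.16,.2,.25,.3):
    P=[*(C+50*np.array([np.cos(a),np.sin(a)])),125]
    u=proj('side',P)[0]; print(a,((u+.4-[215,130])*4).round(1))
P=[*(C+50*np.array([np.cos(2.97),np.sin(2.97)])),125]
print('start pose check, seen 270,270:',((proj('side',P)[0]+.4-[215,130])*4).round(1))
E
```

```text
0.11 [421.  242.1]
0.15 [419.4 240.2]
0.16 [419.  239.8]
0.2 [417.3 238. ]
0.25 [415.1 235.8]
0.3 [412.7 233.7]
start pose check, seen 270,270: [272.2 273.7]
```

View pics/top2z.png

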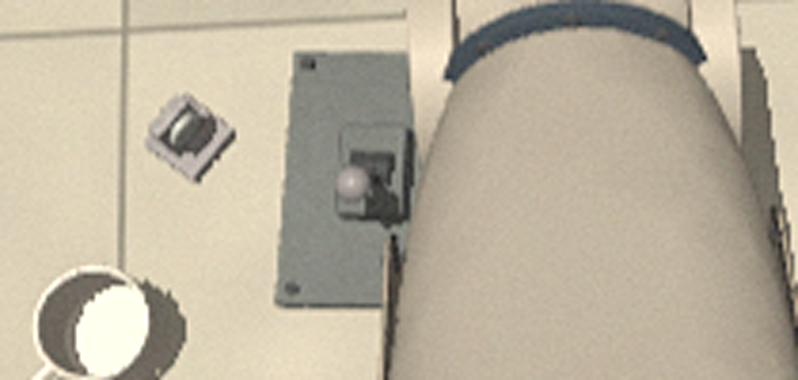

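```bash
python3 - <<'E'
from h import *
from cell import *
U=[571,76.5,-.082];o=down(np.pi/2-.082)
W=lambda x,z:unit(U,[[x,100,z]])[0]
gripper_to(0.0)
p=sense()['tool_pos'];move_linear([p[0],p[1],215])
move_pose(W(-80,200),o)
print(move_linear(W(-80,103),velocity=130,until_force=8))
hit=move_linear(W(17,103),velocity=50,until_force=12)
F,p,_,t=favg(6);d=p[:2]-U[:2]
print(hit,F.round(2),p.round(1),'unit x',np.cos(U[2])*d[0]+np.sin(U[2])*d[1],t)
for n in("side","wrist"):
    c=read_camera(n);cv2.imwrite(f"pics/{n}3.png",c["image"])
a=cv2.imread("pics/side3.png")[100:270,200:380];cv2.imwrite("pics/side3z.png",cv2.resize(a,None,fx=3.5,fy=3.5,interpolation=cv2.INTER_CUBIC))
E
```

```text
False
True [-0.05 -0.15 -0.05] [592.9 174.8 102.2] unit x 13.794910958092029 25.5667
```

View pics/side3z.png

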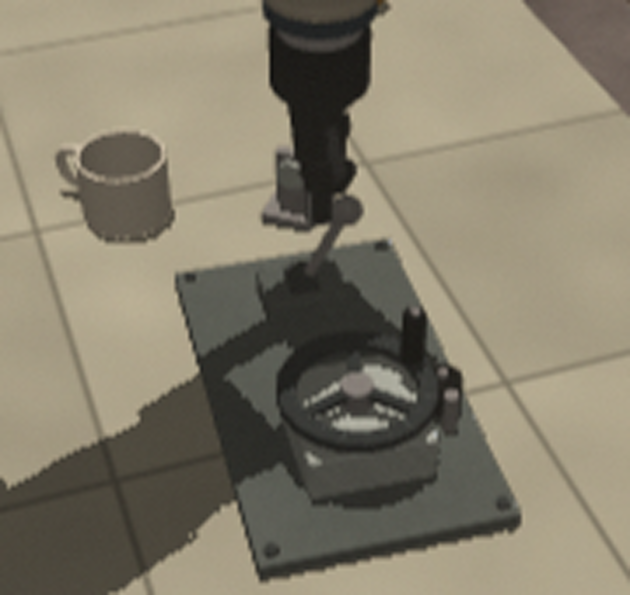

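View pics/wrist3.png

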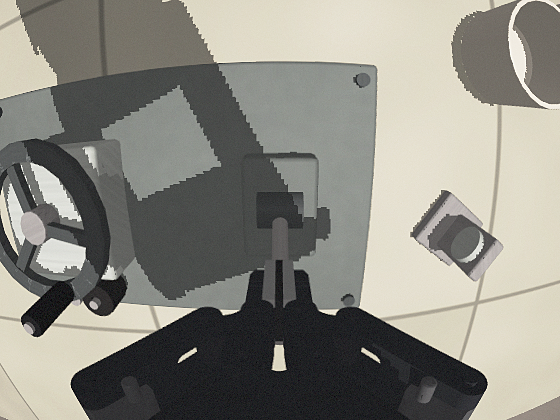

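The lever leans away from the robot (ball near 347,208 in the zoom). The push ended at its stop at unit x 13.8, against 13.6 predicted. I'll nudge once more to confirm, then back off and look.

```bash
python3 - <<'E'
from h import *
from cell import *
U=[571,76.5,-.082];W=lambda x,z:unit(U,[[x,100,z]])[0]
hit=move_linear(W(18,103),velocity=15,until_force=10)
p=sense()['tool_pos'];d=p[:2]-U[:2];print(hit,'unit x',np.cos(U[2])*d[0]+np.sin(U[2])*d[1])
move_linear(W(-60,103),velocity=120);move_linear(W(-60,230))
move_pose([320,330,260],down(np.pi/2-.082)); 
F=favg(8);print(F[0],F[3])
for n in("side","top"):
    c=read_camera(n);cv2.imwrite(f"pics/{n}4.png",c["image"])
a=cv2.imread("pics/side4.png")[130:270,215:365];b=cv2.imread("pics/top4.png")[160:260,110:320]
cv2.imwrite("pics/side4z.png",cv2.resize(a,None,fx=4,fy=4,interpolation=cv2.INTER_CUBIC))
b=cv2.resize(b,None,fx=3.8,fy=3.8,interpolation=cv2.INTER_CUBIC)
cv2.imwrite("pics/top4z.png",np.clip(b*1.6,0,255).astype(np.uint8))
E
```

```text
True unit x 13.749863586333275
[-0.08166556 -0.06990048 -0.05894601] 28.775
```

View pics/side4z.png

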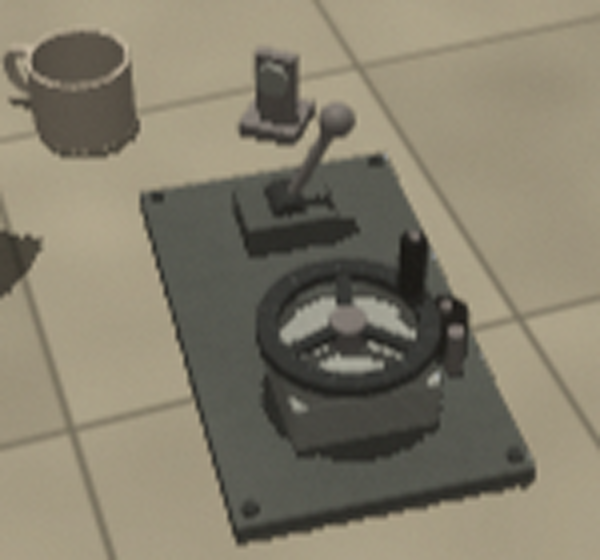

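View pics/top4z.png

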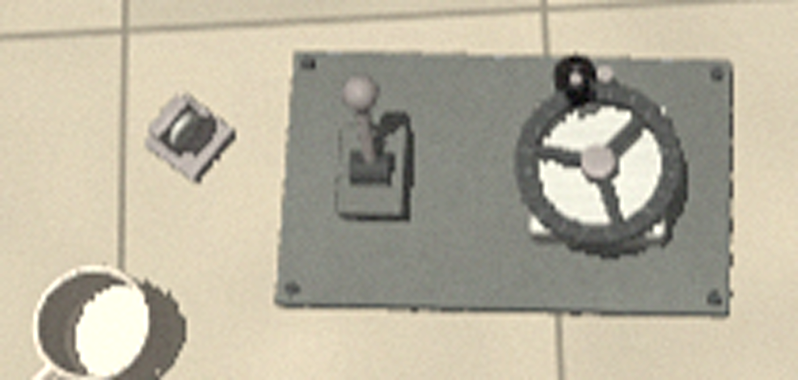

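```bash
python3 - <<'E'
from h import *
S=lambda u,v:np.array([215+u/4-.4,130+v/4-.4]);T=lambda u,v:np.array([110+u/3.8-.4,160+v/3.8-.4])
p=[571,76.5,-.082]
for n,a,b in (('ball',S(337,119),T(361,95)),('grip',S(413,237),T(577,77))):
    P,e=tri(a,b);d=P[:2]-p[:2];c,q=np.cos(p[2]),np.sin(p[2]);print(n,P.round(1),e.round(2),c*d[0]+q*d[1],-q*d[0]+c*d[1],np.arctan2(*(P[:2]-C)[::-1]))
t0=cv2.imread("pics/top0.png").astype(int);t4=cv2.imread("pics/top4.png").astype(int)
for n,(x,y,w,h) in dict(cup=(112,225,45,48),gauge=(143,180,32,32),caddy=(378,160,62,58)).items():
    print(n,np.abs(t0-t4)[y:y+h,x:x+w].mean())
from cell import job_done
job_done()
E
```

```text
ball [616.9 173.4 108.1] 0.42 37.789172703932906 100.3050829145753 1.2775918056568116
grip [614.3  19.1 125.2] 0.33 47.860076771416985 -53.6404183406627 0.23988595594255097
cup 4.010802469135802
gauge 4.007486979166667
caddy 3.8937708565072304
the job is handed in; nothing more can be done
```

The wheel is wound to the firm setting, the lock lever is fully over, and the job is handed in at about 29 s of the 67 s allowed. No verdict is reported.

- **Winding:** I gripped the crank and wound it clockwise through about 2.6 rad of slack. The pack was met at a grip angle of about 0.3 rad. I then took 1 mm steps up to 11.9 N of push, where the force rose by about 2.3 N per 100 mrad, against the 2 N given. I eased back slightly and let go. The force read about 0.3 N after release, so the 11.9 N reading was not noticeably offset.
- **Lever:** I pushed the ball over with shut fingers until it met its stop twice, at the same place. The final images put the ball at 37.8 mm on the far side and 108 mm high, which matches fully locked (37.6 and 108 mm).
- **Bystanders:** The cup, caddy and gauge look the same in the top view before and after, with only image noise between them. The arm is clear of everything.
- **One disagreement:** The final images put the grip at about 0.24 rad, while the arm read 0.15 rad at the end of winding. That gap is about 4.5 mm at the grip. Image error is about 2–3 mm, so this could be noise or a small spring-back. Even if it is all spring-back, I estimate the equivalent push at about 10 N, still inside the 9–14.5 N window, though I had no finer way to check it.

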